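# Hang the utensil caddy in the notched kitchen rail

### The arm

A 6-joint arm with a two-finger parallel gripper is mounted at the origin on the work surface. World frame = base frame: x ahead of the robot, y to its left, z up, the work surface at z = 0. Lengths are in m, angles in rad, forces in N, time in s.
With the tool pointing down it reaches from about 0.3 to 0.85 m from the base axis. Payload 5.4 kg.
Tool frame: the origin (TCP) lies at the very end of the fingers, on their centre line; the grasp point (between the pads) lies 19 mm behind it (env.hold_point_z is the distance from the TCP to the grasp point, in m); z points along the fingers, y is the line along which they close (so a half turn about z gives the same grasp; the last joint's range is limited). The gripper opens to 85 mm and grips with 20 to 120 N. Pads are 22 mm wide; open, the fingers measure 114 mm over their backs; the gripper's body (76 mm by 85 mm) begins 54 mm behind the grasp point. The pads swing forward as they close: fully open they stand 13 mm farther back than shut.
Start: joints at [1.023, 0.158, 1.597, -0, 1.386, -0.21], TCP at [0.191, 0.542, 0.231] pointing down, gripper open.
Joint ranges: [-2.91, 2.91], [-0.94, 2.29], [0.18, 2.7], [-1.29, 4.43], [0.17, 2.64], [-3, 3]. Speed limits (rad/s): [2.57, 2.57, 3.14, 3.14, 3.14, 3.14].

### API

Orientations are given as a 3x3 rotation matrix whose columns are the frame's x, y, z axes.
In Python, from rig import env gives the robot as it stands.
- The arm moves only by the tool carry_out, never from a script. Its argument "commands" is a list of rows, each a list of 3 entries, a list of its own where there are three numbers: the shift along the tool's x, y, z in mm, then the turn, a rotation vector about the tool's x, y, z in rad, then the opening in per cent of the stroke, from 0 (shut) to 100 (fully open). In form: [[[tx, ty, tz], [ax, ay, az], fingers], ...]. A call has 1 to 20 rows; each row shifts and turns the commanded pose from where the row before left it, along the tool's axes as they then stand; what a row does not reach is not made up. A row lasts 1/12 s, in which the tool goes at most 41.7 mm and 7.16 degrees, less where a joint would pass 70% of its speed; a pose out of reach is approached as far as the arm can. A call with a gripper value outside its range is refused whole. The fingers move at their own pace and stop on an object; the grip force is fixed at half the most. Time passes only in rows, so rows that do not move let the fingers close. It gives the time, the measured TCP pose, the force, the opening and the grip force at its end, in the units of the state.
- env.get_obs(): the state, without advancing time (a new reading comes with each control period).
- env.grab_frame(name): name is "scene" or "top" or "wrist"; returns the picture (420x560x3 uint8, red, green, blue); there is no depth.
- env.camera_info(name): a dict with "fx", "fy", "cx", "cy" (pixels), "R" (3x3) and "t" (3): a world point X has camera coordinates R X + t; the wrist camera has in their place "T_tool_cam" (4x4, takes a point from camera to tool coordinates, whose origin is the TCP and whose axes are the flange's). Camera axes: x right, y down, z forward; pixel columns grow to the right and rows downward; lengths in m; the calibration is good to about 2 mm. A picture is of the moment at which its call begins: read the wrist's pose just before it. camera_info takes no time and is no camera call.
- env.job_done(): hands the job in; it is judged then, once.
The state is a dict: "t": time; "joint_positions": joint angles; "qd": joint speeds; "joint_efforts": joint torques, N m; "ee_pos": TCP position; "tool_rot": TCP orientation; "force": force on the tool from outside, world axes, zero at the start; "torque": the same for the moment, N m; "gripper_width": finger opening in m; "gripper_force": force on a finger pad.
Only numpy, scipy, OpenCV 4.12 (cv2) and the standard library are available. Lean on these libraries where they do the work, as an engineer would, in place of code of your own. Each camera call takes 0.05 s, during which the arm holds its last target. There are 200 camera calls.

### The job

Hang the steel utensil caddy on the kitchen rail: lift its hook over the rail's raised lip, lower it gently until the tab rests on the strip behind the lip, and slide it along with light pressure until the tab finds the notch, then lower it until the hook sits fully down on the lip, and let go. The box hangs on the robot's side of the rail. Never force it hard against the rail, and leave the other kitchen things where they are.

Things in the scene. Friction and masses are not known exactly. Their poses are not given: they have to be found in the camera images.
- caddy: Steel utensil caddy with a hook, 0.26 to 0.49 kg, standing on the worktop. Origin: centre of the underside of its open box (44 mm in x, 110 in y, 60 tall, walls 4); z up, +x towards its hook. A strap (x 22 to 26 mm, 40 wide in y) rises up the box's back to z 110, where a bridge (x 12 to 41, z 110 to 116, 40 wide) reaches back over the slot and carries the tab and the grip block.
- grip (a point): Point in the wooden grip block on the caddy's bridge, at x 22, z 140 mm from the caddy's origin, 18 mm below the block's top; axes as the caddy's. The block is 20 mm in x, 50 in y and 42 tall (z 116 to 158).
- hook (a point): Middle of the hook's slot at the underside of the bridge, at x 31, z 110 mm from the caddy's origin; axes as the caddy's. The slot, 10 mm wide in x between strap and tab, goes over the rail's lip; when seated this point lies on the lip's edge.
- tab (a point): Bottom middle of the hook's tab, at x 38.5, z 76 mm from the caddy's origin; axes as the caddy's. The tab points down from the bridge behind the slot: 5 mm thick (x 36 to 41), 36 wide in y, 34 long; its bottom 10 mm tapers to about 26 wide, with rounded edges.
- rack: Fixed steel hanging rail on two posts with feet (12 mm high). Origin on the worktop below the middle of the lip; z up, y along the rail, -x the side facing the robot, where the box hangs. The rail is an open channel 284 mm long: front wall x -3 to 3 mm, z 155 to 205; channel x 3 to 14; back wall x 14 to 18, top z 197; ends closed at y +-138. Posts behind the back wall, below z 187.
- lip (a point): Middle of the rounded top edge of the rail's front wall (the lip, 6 mm thick), 205 mm above the rack's origin; axes as the rack's.
- strip_mid (a point): Mid-length of the rail in the channel behind the lip, 8.5 mm in +x and 12 mm below lip, level with the top of a rigid white plastic strip. One notch, 40 mm wide in y and 32 deep, breaks the strip; its middle lies anywhere within 38 mm either side of this point and is not measured: find it by feel or eye. With the tab on the strip the caddy stands 22 mm higher than seated.
- jar: Bystander, leave alone: clear glass storage jar with steel lid, 60 mm across, 100 mm tall, behind the rail. Origin: centre of its underside.
- mug: Bystander, leave alone: white mug, 76 mm across, 85 mm tall, behind the caddy. Origin: centre of its underside.
- bowl: Bystander, leave alone: white bowl, 110 mm across, 55 mm tall, at the far edge. Origin: centre of its underside.
- oil: Bystander, leave alone: green oil bottle, 60 mm across, 220 mm tall, on the left. Origin: centre of its underside.
- mill: Bystander, leave alone: dark wooden pepper mill, 54 mm across, 172 mm tall, on the right. Origin: centre of its underside.
- tin: Bystander, leave alone: plain metal tin, 72 mm across, 110 mm tall, on the right. Origin: centre of its underside.
- spoon: Bystander, leave alone: wooden spoon, 260 mm long, lying on the right near the robot. Origin: its middle, underside.
Mind the look-alikes: they are no part of the job. Leave any pink look-alike of the caddy alone.

How it is judged:
By the outcome, as a careful person would: the job done as asked, in the order asked, and still so for the second after the job is handed in, with the robot touching nothing.
It also fails if it takes over 72 s, if anything falls off the work surface, if the arm or the gripper's body presses on something with over 40 N, if the wrist force passes 120 N, or if a joint passes its speed limit or range.

## Working session

There is one attempt and no reset: what is moved stays moved. The work goes in short steps, Python scripts to look and compute and a tool call to move; the robot and the scene stay as the last step left them, time stands still between calls to the robot, and variables do not carry over. Pictures are saved under pics/ and viewed, at most 10 in all, crops included, and the job is handed in when it is done.

Besides the shell and the picture viewer there is one more tool, called after "Request:" as name([rows], argument=value, ...), one row to a line, values as JSON. carry_out: Moves the arm, as the interface text tells. Its arguments: {"type":"object","properties":{"commands":{"type":"array","items":{"type":"array"}}},"required":["commands"]}

```bash
mkdir -p pics; cat > h.py <<'E'
import numpy as np, cv2
from rig import env
def ray(name,u,v,st=None):
    c=env.camera_info(name); d=np.array([(u-c['cx'])/c['fx'],(v-c['cy'])/c['fy'],1.])
    if 'R' in c:
        R=np.array(c['R']);return -R.T@np.array(c['t']),R.T@d
    T=np.array(c['T_tool_cam']);s=st or env.get_obs();W=np.array(s['tool_rot'])
    return W@T[:3,3]+np.array(s['ee_pos']),W@T[:3,:3]@d
def onz(name,u,v,z,st=None):
    o,d=ray(name,u,v,st);return o+d*(z-o[2])/d[2]
def tri(r1,r2):
    A=[];b=[]
    M=0;y=0
    for o,d in (r1,r2):
        d=d/np.linalg.norm(d);P=np.eye(3)-np.outer(d,d);M=M+P;y=y+P@o
    return np.linalg.solve(M,y)
def proj(name,X):
    c=env.camera_info(name);p=np.array(c['R'])@X+np.array(c['t']);return c['fx']*p[0]/p[2]+c['cx'],c['fy']*p[1]/p[2]+c['cy']
def save(n,im,crop=None,s=1):
    if crop:im=im[crop[1]:crop[3],crop[0]:crop[2]]
    cv2.imwrite('pics/'+n,cv2.resize(im[:,:,::-1],None,fx=s,fy=s,interpolation=cv2.INTER_CUBIC))
E
python3 - <<'E'
from h import *
for n in('scene','top'):
    im=env.grab_frame(n);np.save(n+'.npy',im);save(n+'0.png',im,s=1.4)
    c=env.camera_info(n);print(n,c['fx'],-np.array(c['R']).T@c['t'])
print(env.get_obs())
E
```

```text
scene 510.4780538023128 [1.46868937 0.01825976 1.4692001 ]
top 426.49342667177797 [0.38011128 0.00197365 1.23550968]
{'t': 0.1, 'joint_positions': array([ 1.02288909e+00,  1.59007831e-01,  1.59811000e+00, -7.12280449e-06,
        1.38619885e+00, -2.10087230e-01]), 'qd': array([ 2.46352494e-03, -1.11655414e-03, -3.93852462e-03, -5.56276496e-05,
       -6.59263571e-04, -3.22598304e-04]), 'joint_efforts': array([-1.20512876e-03, -3.96995473e+01, -3.32335639e+01, -2.84636717e-04,
        4.27236562e-03, -1.26030812e-05]), 'ee_pos': array([0.19029881, 0.54202152, 0.23040125]), 'tool_rot': array([[-9.43479703e-01,  3.31429110e-01, -8.92072345e-04],
       [ 3.31430122e-01,  9.43478615e-01, -1.47530542e-03],
       [ 3.52692018e-04, -1.68758037e-03, -9.99998514e-01]]), 'force': array([-0.96055822,  0.43270816,  0.03523907]), 'torque': array([ 0.0572305 ,  0.03908689, -0.0395303 ]), 'gripper_force': 0.0, 'gripper_width': 0.08580787119613487}
```

View pics/scene0.png

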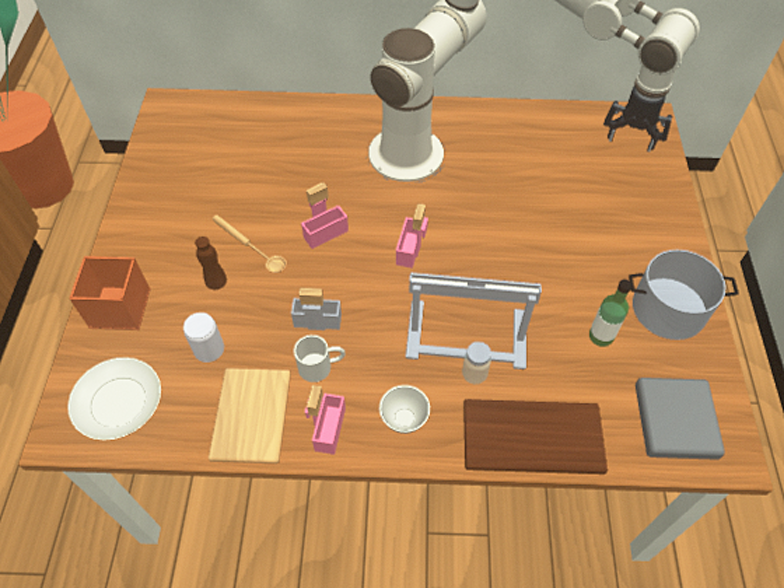

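View pics/top0.png

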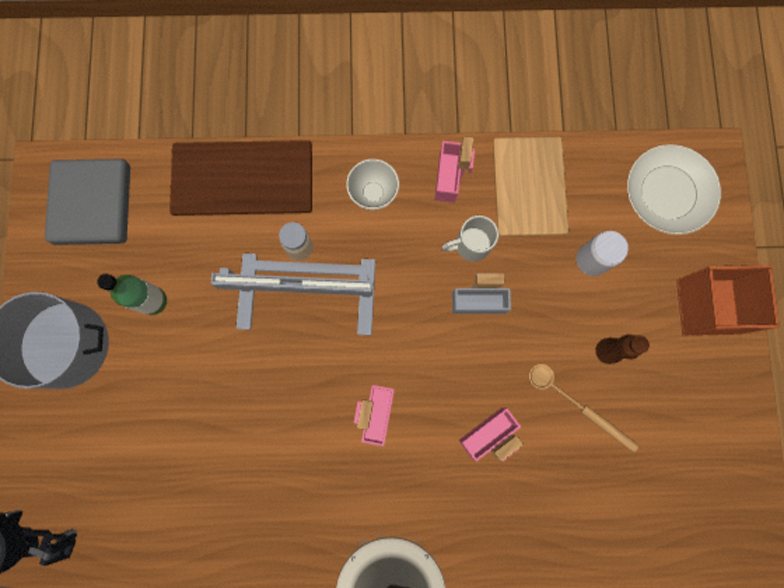

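The scene picture (scale 1.4) shows four caddies. Three are pink, at (325,225), (410,240) and (328,420). One is grey steel, at scene (316,312) and top (482,299), standing in front of the mug, so that is the one meant. The rail's white strip seems to break near top (291,281). I'll confirm both in one enlarged crop.

```bash
python3 - <<'E'
from h import *
im=np.load('top.npy');a=im[180:245,145:275];b=im[180:245,300:430]
save('crop1.png',np.vstack([a,b]),s=4.5)
E
```

```text
(no output)
```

View pics/crop1.png

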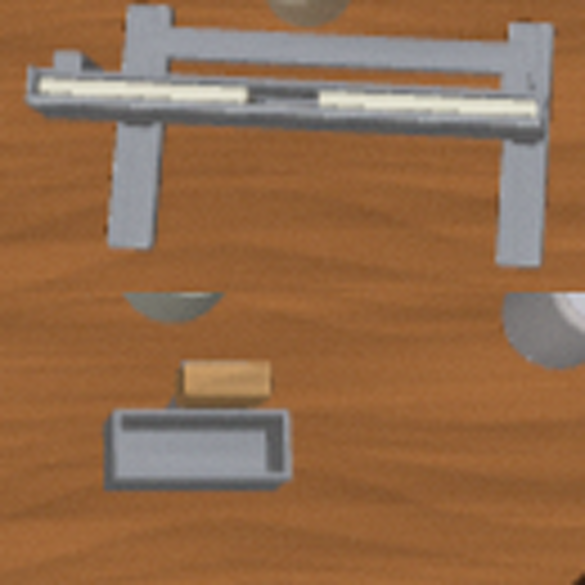

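The crop confirms the grey steel caddy, with its wooden block at crop (226,380). The strip shows a clear notch between crop columns 248 and 318. Next I'll measure both.

```bash
python3 - <<'E'
from h import *
im=np.load('top.npy')
# strip, white
g=im.astype(int)
m=((g.min(2)>165)&(g[:,:,0]-g[:,:,2]>8)).astype(np.uint8);w=np.zeros_like(m);w[190:212,148:270]=m[190:212,148:270]
n,l,s,c=cv2.connectedComponentsWithStats(w)
P=[]
for i in range(1,n):
    if s[i,4]<20: continue
    ys,xs=np.where(l==i)
    for e in(xs.min()-.5,xs.max()+.5):
        k=ys[abs(xs-e)<3].mean(); p=onz('top',e,k,.193);P.append(p);print('strip',e,k,p.round(4))
ys,xs=np.where(w>0);pts=np.array([onz('top',x,y,.193)[:2] for x,y in zip(xs,ys)])
vx,vy,x0,y0=cv2.fitLine(pts.astype(np.float32),cv2.DIST_HUBER,0,.01,.01).ravel();print('yaw of y axis',vx,vy,np.degrees(np.arctan2(-vx*np.sign(vy),abs(vy))),x0,y0)
# block top
h=cv2.cvtColor(im,cv2.COLOR_RGB2HSV)
print(im[180+380//9-0-0,300+226*2//9].tolist(), im[199,350],im[230,350])
sub=im[190:210,335:365];print(sub[:,15].tolist())
E
```

```text
strip 153.5 198.33333333333334 [0.5943 0.2991 0.193 ]
strip 199.5 200.5 [0.5863 0.185  0.193 ]
strip 215.5 201.875 [0.582  0.1453 0.193 ]
strip 263.5 203.2 [0.5761 0.0261 0.193 ]
yaw of y axis 0.068610564 0.99764353 -3.9341867 0.5840603 0.16070658
[93, 92, 94] [174 134  91] [145  93  49]
[[144, 94, 50], [145, 92, 47], [145, 93, 51], [143, 91, 50], [145, 95, 50], [169, 135, 100], [192, 152, 105], [196, 152, 102], [183, 142, 95], [174, 134, 91], [177, 138, 94], [180, 141, 94], [164, 128, 81], [125, 97, 63], [113, 85, 54], [103, 82, 66], [138, 138, 141], [114, 113, 116], [89, 90, 90], [84, 87, 85]]
```

```bash
python3 - <<'E'
from h import *
t=np.load('top.npy').astype(int);s=np.load('scene.npy').astype(int)
def blk(im,name,x0,y0,x1,y1):
    m=((im[:,:,1]>120)&(im[:,:,0]-im[:,:,2]>55)).astype(np.uint8);w=np.zeros_like(m);w[y0:y1,x0:x1]=m[y0:y1,x0:x1]
    n,l,st,c=cv2.connectedComponentsWithStats(w);i=1+st[1:,4].argmax();print(name,st[i],c[i])
    cs,_=cv2.findContours((l==i).astype(np.uint8),0,2);b=cv2.boxPoints(cv2.minAreaRect(cs[0]))
    q=np.array([onz(name,u,v,.158) for u,v in b]);print((q*1e3).round(1));return c[i]
a=blk(t,'top',330,188,370,212)
print('block top centre',onz('top',*a,.158))
b=blk(s,'scene',205,200,240,222)
print(onz('scene',*b,.158),'top-pt in scene',proj('scene',onz('top',*a,.158)))
# box: dark/grey
g=((t.max(2)-t.min(2))<14).astype(np.uint8);w=np.zeros_like(g);w[203:230,318:370]=g[203:230,318:370]
n,l,st,c=cv2.connectedComponentsWithStats(w);i=1+st[1:,4].argmax()
cs,_=cv2.findContours((l==i).astype(np.uint8),0,2);r=cv2.minAreaRect(cs[0]);print(st[i],r)
q=np.array([onz('top',u,v,.06) for u,v in cv2.boxPoints(r)]);print((q*1e3).round(1))
st=env.get_obs();print(st['tool_rot'].round(2).tolist());print(env.camera_info('wrist')['T_tool_cam'])
E
```

```text
top [341 195  19   8 149] [350.06711409 198.52348993]
[[ 599.9 -173.4  158. ]
 [ 598.9 -220.   158. ]
 [ 580.6 -219.   158. ]
 [ 581.6 -172.5  158. ]]
block top centre [ 0.59016869 -0.19638344  0.158     ]
scene [205 200  35  22 481] [221.32224532 206.76715177]
[[ 561.5 -252.5  158. ]
 [ 557.4 -146.3  158. ]
 [ 635.2 -139.8  158. ]
 [ 639.2 -243.1  158. ]]
[ 0.58505821 -0.19891432  0.158     ] top-pt in scene (np.float64(221.9684928351625), np.float64(208.15726810376455))
[323 204  42  20 729] ((343.5, 213.5), (41.0, 19.0), 0.0)
[[ 541.5 -135.4   60. ]
 [ 595.3 -137.6   60. ]
 [ 592.8 -252.8   60. ]
 [ 539.  -249.8   60. ]]
[[-0.94, 0.33, -0.0], [0.33, 0.94, -0.0], [0.0, -0.0, -1.0]]
[[-4.84664756e-04 -9.63502681e-01 -2.67698241e-01  6.76046752e-02]
 [ 9.99999684e-01 -6.35515165e-04  4.76865152e-04  4.74906638e-04]
 [-6.29587144e-04 -2.67697925e-01  9.63502685e-01 -1.41702596e-01]
 [ 0.00000000e+00  0.00000000e+00  0.00000000e+00  1.00000000e+00]]
```

Request:
carry_out([
  [[0,0,-20],[0,0,-0.1126],100],
  [[0,0,-20],[0,0,-0.1126],100],
  [[0,0,-20],[0,0,-0.1126],100],
  [[-16,-31,0],[0,0,0],100],
  [[-16,-31,0],[0,0,0],100],
  [[-16,-31,0],[0,0,0],100],
  [[-16,-31,0],[0,0,0],100],
  [[-16,-31,0],[0,0,0],100],
  [[-16,-31,0],[0,0,0],100],
  [[-16,-31,0],[0,0,0],100],
  [[-16,-31,0],[0,0,0],100],
  [[-16,-31,0],[0,0,0],100],
  [[-16,-31,0],[0,0,0],100],
  [[-16,-31,0],[0,0,0],100],
  [[-16,-31,0],[0,0,0],100],
  [[-16,-31,0],[0,0,0],100],
  [[-16,-31,0],[0,0,0],100],
  [[-16,-31,0],[0,0,0],100],
  [[-16,-31,0],[0,0,0],100],
])

```text
t: 1.68
ee_pos: [0.4468, 0.0448, 0.291]
tool_rot: [[-1.0, 0.0, -0.0], [0.0, 1.0, 0.0], [0.0, 0.0, -1.0]]
force: [0.5, 0.5, 0.9]
gripper_width: 0.0855
gripper_force: 0.0
```

Request:
carry_out([
  [[-17,-30,0],[0,0,0],100],
  [[-17,-30,0],[0,0,0],100],
  [[-17,-30,0],[0,0,0],100],
  [[-17,-30,0],[0,0,0],100],
  [[-17,-30,0],[0,0,0],100],
  [[-17,-30,0],[0,0,0],100],
  [[-17,-30,5],[0,0,0],100],
  [[-17,-30,10],[0,0,0],100],
  [[0,0,10],[0,0,0],100],
  [[0,0,0],[0,0,0],100],
  [[0,0,0],[0,0,0],100],
])

```text
t: 2.6
ee_pos: [0.5818, -0.1929, 0.2651]
tool_rot: [[-1.0, 0.0, -0.003], [0.0, 1.0, 0.002], [0.003, 0.002, -1.0]]
force: [1.2, -0.4, 0.5]
gripper_width: 0.0856
gripper_force: 0.0
```

```bash
python3 - <<'E'
from h import *
s=env.get_obs();im=env.grab_frame('wrist');np.save('w1.npy',im);save('w1.png',im)
print(s['ee_pos'],s['tool_rot'].round(4).tolist(),s['force'])
E
```

```text
[ 0.58184909 -0.19290139  0.26507058] [[-1.0, 0.0001, -0.0025], [0.0001, 1.0, 0.0018], [0.0025, 0.0018, -1.0]] [ 1.23909071 -0.42285891  0.47950833]
```

View pics/w1.png

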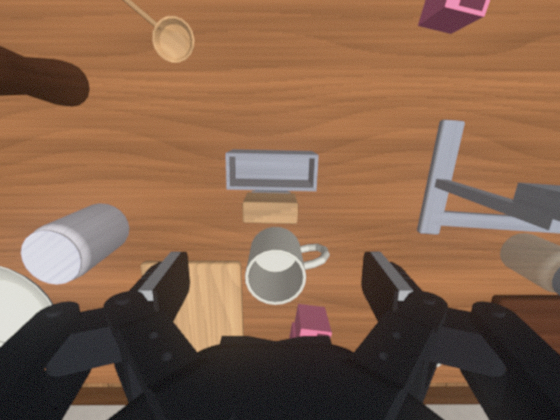

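The wrist picture shows the steel box at (272,170) and its grip block at (270,208), between the fingers and the mug. Now I'll locate the block's top face precisely.

```bash
python3 - <<'E'
from h import *
im=np.load('w1.npy').astype(int)
print([ (r,im[r,270].tolist()) for r in range(186,228,1)])
print([ (c,im[213,c].tolist()) for c in list(range(238,248))+list(range(292,302))])
m=((im[:,:,1]>125)&(im[:,:,0]-im[:,:,2]>45)).astype(np.uint8);w=np.zeros_like(m);w[188:230,235:305]=m[188:230,235:305]
cs,_=cv2.findContours(w,0,2);c=max(cs,key=cv2.contourArea);r=cv2.minAreaRect(c);print(r,cv2.boundingRect(c))
for u,v in cv2.boxPoints(r):print(u,v,(onz('wrist',u,v,.158)*1e3).round(1))
E
```

```text
[(186, [125, 124, 128]), (187, [148, 149, 159]), (188, [162, 164, 174]), (189, [152, 152, 163]), (190, [134, 135, 142]), (191, [124, 121, 123]), (192, [133, 122, 116]), (193, [136, 116, 95]), (194, [136, 110, 87]), (195, [136, 108, 81]), (196, [133, 109, 80]), (197, [131, 104, 78]), (198, [134, 109, 83]), (199, [125, 99, 75]), (200, [127, 102, 76]), (201, [131, 104, 75]), (202, [166, 133, 99]), (203, [188, 150, 113]), (204, [192, 155, 113]), (205, [195, 157, 117]), (206, [198, 157, 120]), (207, [194, 158, 117]), (208, [195, 155, 117]), (209, [190, 153, 114]), (210, [188, 150, 114]), (211, [186, 150, 113]), (212, [182, 148, 110]), (213, [184, 149, 110]), (214, [191, 154, 116]), (215, [195, 157, 116]), (216, [206, 167, 126]), (217, [208, 169, 127]), (218, [212, 172, 129]), (219, [211, 168, 126]), (220, [214, 172, 127]), (221, [209, 165, 124]), (222, [192, 155, 114]), (223, [172, 129, 93]), (224, [160, 114, 78]), (225, [161, 112, 78]), (226, [152, 112, 81]), (227, [141, 116, 99])]
[(238, [158, 109, 73]), (239, [157, 107, 74]), (240, [157, 108, 74]), (241, [156, 108, 73]), (242, [161, 118, 85]), (243, [169, 134, 97]), (244, [182, 146, 110]), (245, [185, 148, 111]), (246, [185, 150, 111]), (247, [185, 147, 109]), (292, [199, 161, 118]), (293, [198, 160, 120]), (294, [200, 162, 119]), (295, [201, 164, 121]), (296, [197, 156, 115]), (297, [184, 142, 101]), (298, [164, 119, 84]), (299, [155, 109, 72]), (300, [157, 110, 74]), (301, [163, 114, 80])]
((270.0, 212.5), (21.0, 54.0), 90.0) (243, 202, 55, 22)
243.0 202.0 [ 580.5 -220.8  158. ]
297.0 202.0 [ 580.6 -172.6  158. ]
297.0 223.0 [ 600.3 -172.2  158. ]
243.0 223.0 [ 600.3 -221.4  158. ]
```

Top face measures 20 x 49 mm, centre (0.5904, -0.1967), yaw about 0. This agrees with the top camera, so I'll descend and grip.

Request:
carry_out([
  [[-9,-4,20],[0,0,0],100],
  [[0,0,25],[0,0,0],100],
  [[0,0,25],[0,0,0],100],
  [[0,0,25],[0,0,0],100],
  [[0,0,20],[0,0,0],100],
  [[0,0,15],[0,0,0],100],
  [[0,0,13],[0,0,0],100],
  [[0,0,0],[0,0,0],100],
  [[0,0,0],[0,0,0],100],
])

```text
t: 3.4
ee_pos: [0.5916, -0.1969, 0.1239]
tool_rot: [[-1.0, -0.001, 0.0], [-0.001, 1.0, -0.0], [-0.0, -0.0, -1.0]]
force: [0.2, 0.3, 0.3]
gripper_width: 0.0852
gripper_force: 0.0
```

```bash
python3 - <<'E'
from h import *
s=env.get_obs();im=env.grab_frame('wrist');np.save('w2.npy',im);save('w2.png',im)
print(s['ee_pos'],s['tool_rot'].round(4).tolist(),s['force'])
E
```

```text
[ 0.59164127 -0.19690462  0.1238772 ] [[-1.0, -0.0008, 0.0002], [-0.0008, 1.0, -0.0], [-0.0002, -0.0, -1.0]] [0.1818461  0.27993373 0.25353564]
```

View pics/w2.png

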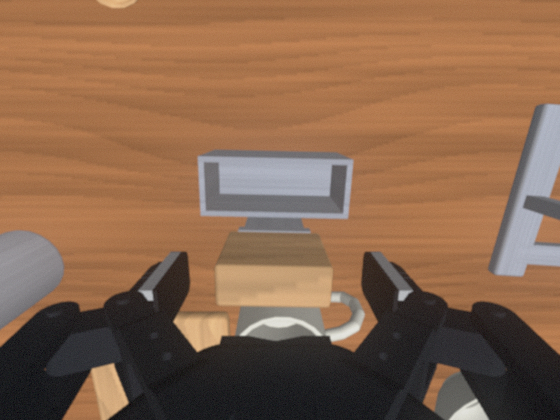

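The block sits centred between the pads, with its top face at (274,287) and both sides clear. I'll close on it.

Request:
carry_out([
  [[0,0,0],[0,0,0],0],
  [[0,0,0],[0,0,0],0],
  [[0,0,0],[0,0,0],0],
  [[0,0,0],[0,0,0],0],
  [[0,0,0],[0,0,0],0],
  [[0,0,0],[0,0,0],0],
  [[0,0,0],[0,0,0],0],
  [[0,0,0],[0,0,0],0],
])

```text
t: 4.12
ee_pos: [0.5929, -0.1979, 0.1248]
tool_rot: [[-1.0, 0.0, 0.003], [0.0, 1.0, -0.001], [-0.003, -0.001, -1.0]]
force: [3.2, 0.5, 4.9]
gripper_width: 0.0495
gripper_force: 64.2
```

Request:
carry_out([
  [[0,0,-5],[0,0,0],0],
  [[0,0,-10],[0,0,0],0],
  [[0,0,-15],[0,0,0],0],
  [[0,0,-20],[0,0,0],0],
  [[0,0,0],[0,0,0],0],
  [[0,0,0],[0,0,0],0],
  [[0,0,0],[0,0,0],0],
])

```text
t: 4.7
ee_pos: [0.5906, -0.1971, 0.1718]
tool_rot: [[-1.0, 0.0, -0.002], [0.0, 1.0, 0.001], [0.002, 0.001, -1.0]]
force: [0.4, -0.5, -4.7]
gripper_width: 0.0492
gripper_force: 63.5
```

```bash
python3 - <<'E'
from h import *
s=env.get_obs();im=env.grab_frame('wrist');np.save('w3.npy',im);save('w3.png',im)
print(s['ee_pos'],s['tool_rot'].round(4).tolist(),s['force'],s['torque'])
E
```

```text
[ 0.59062449 -0.19710394  0.17177647] [[-1.0, 0.0, -0.0024], [0.0, 1.0, 0.0012], [0.0024, 0.0012, -1.0]] [ 0.41841767 -0.46143742 -4.71321525] [-0.01879044 -0.04622954 -0.02144462]
```

View pics/w3.png

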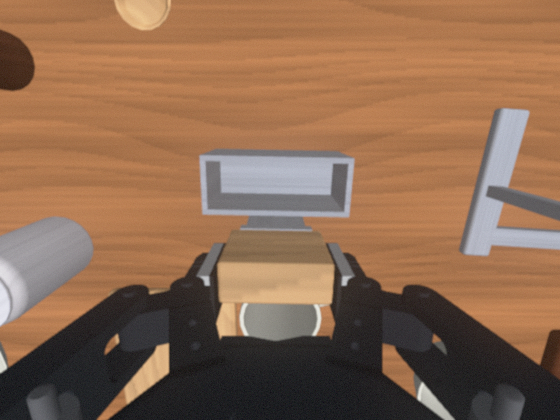

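The lift is clean: force drop about 4.7 N and the caddy is level. I'll rise, draw back and carry it to just before the rail, then turn to the rail's -3.9° yaw.

Request:
carry_out([
  [[5,0,-20],[0,0,0],0],
  [[10,0,-25],[0,0,0],0],
  [[10,0,-25],[0,0,0],0],
  [[10,0,-20],[0,0,0],0],
  [[6,10,-15],[0,0,0],0],
  [[0,20,0],[0,0,0],0],
  [[0,25,0],[0,0,0],0],
  [[0,30,0],[0,0,0],0],
  [[0,30,0],[0,0,0],0],
  [[0,30,0],[0,0,0],0],
  [[0,30,0],[0,0,0.0343],0],
  [[0,30,0],[0,0,0.0343],0],
  [[0,30,0],[0,0,0],0],
  [[0,30,0],[0,0,0],0],
  [[0,30,0],[0,0,0],0],
  [[0,30,0],[0,0,0],0],
  [[0,25,0],[0,0,0],0],
  [[0,10,0],[0,0,0],0],
  [[0,0,0],[0,0,0],0],
  [[0,0,0],[0,0,0],0],
])

```text
t: 6.42
ee_pos: [0.5617, 0.1619, 0.277]
tool_rot: [[-0.998, 0.068, -0.002], [0.068, 0.998, -0.001], [0.002, -0.001, -1.0]]
force: [0.6, 0.2, -3.7]
gripper_width: 0.0494
gripper_force: 64.2
```

```bash
python3 - <<'E'
from h import *
s=env.get_obs();im=env.grab_frame('wrist');np.save('w4.npy',im);save('w4.png',im,s=1.4)
import pickle;pickle.dump(s,open('s4.pkl','wb'))
print(s['ee_pos'],s['tool_rot'].round(4).tolist(),s['force'],s['torque'])
E
```

```text
[0.56166076 0.16187077 0.2769647 ] [[-0.9977, 0.0676, -0.0023], [0.0676, 0.9977, -0.0012], [0.0023, -0.0013, -1.0]] [ 0.57504455  0.24880269 -3.71020069] [-0.09437021 -0.05669405 -0.00462181]
```

View pics/w4.png

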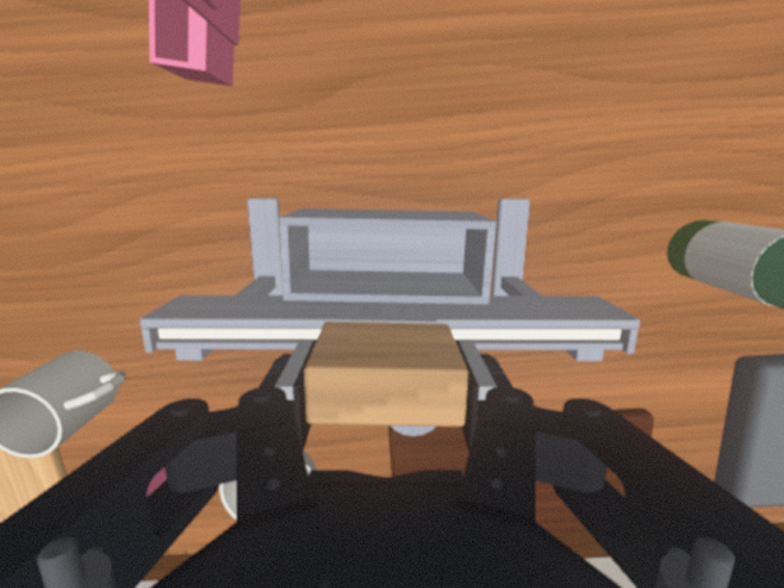

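The picture (scale 1.4) shows the rail level across it. The strip runs at row 334 from column 158 to 621, the lip's top edge is just above it, and the box is in front of the wall at (388,260). Now I'll measure the lip against the caddy in the tool frame.

```bash
python3 - <<'E'
from h import *
import pickle;s=pickle.load(open('s4.pkl','rb'))
im=np.load('w4.npy').astype(int)
g=im.mean(2).round().astype(int)
for c in(135,165,360,400,425):print(c,list(enumerate(g[208:254,c].tolist(),208)))
print('blk',[(r,im[r,275].tolist()) for r in list(range(226,238))+list(range(254,264))+list(range(294,306))])
print('box rim',g[140:230,275].tolist())
print('strip ends row238',g[238,98:120].tolist(),g[238,436:458].tolist())
E
```

```text
135 [(208, 133), (209, 133), (210, 126), (211, 120), (212, 121), (213, 116), (214, 118), (215, 115), (216, 119), (217, 121), (218, 116), (219, 118), (220, 118), (221, 117), (222, 117), (223, 117), (224, 118), (225, 114), (226, 117), (227, 138), (228, 166), (229, 182), (230, 185), (231, 188), (232, 183), (233, 177), (234, 193), (235, 224), (236, 237), (237, 238), (238, 238), (239, 236), (240, 237), (241, 217), (242, 157), (243, 122), (244, 143), (245, 171), (246, 182), (247, 183), (248, 180), (249, 186), (250, 187), (251, 185), (252, 183), (253, 186)]
165 [(208, 135), (209, 130), (210, 129), (211, 120), (212, 119), (213, 113), (214, 115), (215, 118), (216, 116), (217, 117), (218, 114), (219, 120), (220, 120), (221, 118), (222, 114), (223, 114), (224, 118), (225, 118), (226, 121), (227, 135), (228, 162), (229, 181), (230, 187), (231, 184), (232, 180), (233, 175), (234, 187), (235, 224), (236, 235), (237, 238), (238, 238), (239, 238), (240, 236), (241, 216), (242, 163), (243, 125), (244, 141), (245, 166), (246, 179), (247, 180), (248, 173), (249, 151), (250, 120), (251, 122), (252, 127)
[... 2483 characters left out ...]
1])]
box rim [117, 124, 125, 124, 122, 124, 127, 124, 125, 122, 118, 112, 115, 116, 118, 121, 142, 169, 175, 173, 174, 174, 178, 177, 180, 179, 179, 183, 184, 185, 189, 190, 186, 187, 183, 181, 182, 180, 178, 175, 174, 179, 178, 176, 177, 175, 169, 174, 181, 183, 182, 180, 176, 158, 130, 118, 117, 118, 113, 112, 114, 120, 119, 118, 116, 117, 119, 114, 115, 119, 142, 164, 175, 177, 177, 158, 135, 123, 118, 119, 119, 119, 119, 119, 119, 119, 119, 120, 134, 153]
strip ends row238 [124, 123, 132, 150, 178, 181, 185, 187, 164, 130, 117, 115, 113, 117, 143, 197, 234, 240, 238, 238, 238, 237] [239, 237, 238, 238, 239, 237, 226, 174, 115, 93, 94, 98, 102, 123, 158, 179, 189, 187, 172, 145, 122, 112]
```

```bash
python3 - <<'E'
from h import *
import pickle;s=pickle.load(open('s4.pkl','rb'));R=s['tool_rot'];p=s['ee_pos'];zt=p[2]
def tx(u,v,z):return (R.T@(onz('wrist',u,v,z,s)-p)*1e3).round(1)
print('lip front',tx(165,227.6,.203),tx(400,228,.203))
print('lip back',tx(165,234.5,.203),tx(400,234.6,.203))
print('strip back',tx(165,241.9,.193),tx(400,242.4,.193))
print('backwall top',tx(165,244.2,.197),tx(165,248.8,.197))
zb=zt+.034
print('block near/far',tx(275,262.2,zb),tx(275,303,zb))
zr=zt-.124+.06
print('box rim front/back: ',tx(275,155.8,zr),tx(275,210,zr),tx(275,215.5,zr))
print('strip ends',tx(112.7,238,.193),tx(442.7,238,.193))
E
```

```text
lip front [-10.1 -86.4  74.1] [-10.5  99.   73.8]
lip back [-15.9 -87.   74. ] [-16.1  99.6  73.8]
strip back [-26.4 -91.7  84. ] [-26.9 105.   83.8]
backwall top [-26.8 -90.3  80. ] [-30.9 -90.7  80. ]
block near/far [ 13.7   0.4 -34. ] [ -5.3   0.3 -34. ]
box rim front/back:  [46.9  0.4 64.1] [ 7.2  0.4 64. ] [ 3.   0.4 64. ]
strip ends [ -22.9 -135.    84.1] [-23.  140.1  83.7]
```

Lip centre lies at tool x -13.0 (two cues agree), and the hook slot at about -5.5. That leaves 7.5 mm forward to go. The notch is at tool y about +5 relative to the caddy, so I'll land at -36 from it on solid strip and then slide +y. First align, then lower to just above the lip.

Request:
carry_out([
  [[-1.5,-7,0],[0,0,0],0],
  [[-2,-8,0],[0,0,0],0],
  [[-2,-8,0],[0,0,0],0],
  [[-2,-8,0],[0,0,0],0],
  [[0,0,5],[0,0,0],0],
  [[0,0,5],[0,0,0],0],
  [[0,0,5],[0,0,0],0],
  [[0,0,0],[0,0,0],0],
  [[0,0,0],[0,0,0],0],
  [[0,0,0],[0,0,0],0],
])

```text
t: 7.3
ee_pos: [0.5676, 0.131, 0.2633]
tool_rot: [[-0.998, 0.068, 0.0], [0.068, 0.998, 0.0], [-0.0, 0.0, -1.0]]
force: [0.2, 0.0, -4.3]
gripper_width: 0.0489
gripper_force: 64.1
```

```bash
python3 - <<'E'
from h import *
import pickle
s=env.get_obs();im=env.grab_frame('wrist');sc=env.grab_frame('scene');np.save('w5.npy',im)
pickle.dump(s,open('s5.pkl','wb'))
R=s['tool_rot'];p=s['ee_pos'];print(p,R.round(4).tolist(),s['force'],s['torque'])
a=im[200:310,60:500];b=cv2.resize(sc[150:260,260:420],None,fx=2.75,fy=2.75)
save('w5.png',np.vstack([a,b[:,:440]]),s=1.4)
g=im.astype(int).mean(2).round().astype(int)
for c in(150,420):print(c,list(enumerate(g[215:262,c].tolist(),215)))
E
```

```text
[0.56761251 0.13098354 0.26326854] [[-0.9977, 0.0681, 0.0002], [0.0681, 0.9977, 0.0001], [-0.0002, 0.0001, -1.0]] [ 2.18904210e-01  1.68288258e-03 -4.25862540e+00] [-0.04571593 -0.04057954 -0.04506589]
150 [(215, 119), (216, 115), (217, 113), (218, 115), (219, 115), (220, 116), (221, 116), (222, 119), (223, 140), (224, 170), (225, 183), (226, 185), (227, 181), (228, 181), (229, 171), (230, 175), (231, 213), (232, 235), (233, 237), (234, 237), (235, 236), (236, 238), (237, 235), (238, 209), (239, 146), (240, 120), (241, 140), (242, 161), (243, 177), (244, 183), (245, 175), (246, 159), (247, 131), (248, 127), (249, 126), (250, 124), (251, 125), (252, 120), (253, 121), (254, 123), (255, 124), (256, 125), (257, 122), (258, 121), (259, 123), (260, 128), (261, 127)]
420 [(215, 120), (216, 119), (217, 118), (218, 115), (219, 119), (220, 118), (221, 115), (222, 119), (223, 136), (224, 162), (225, 180), (226, 183), (227, 184), (228, 181), (229, 176), (230, 176), (231, 212), (232, 235), (233, 238), (234, 237), (235, 238), (236, 237), (237, 237), (238, 219), (239, 165), (240, 124), (241, 128), (242, 155), (243, 176), (244, 180), (245, 175), (246, 164), (247, 144), (248, 125), (249, 122), (250, 123), (251, 124), (252, 130), (253, 128), (254, 124), (255, 124), (256, 119), (257, 128), (258, 125), (259, 124), (260, 125), (261, 123)]
```

View pics/w5.png

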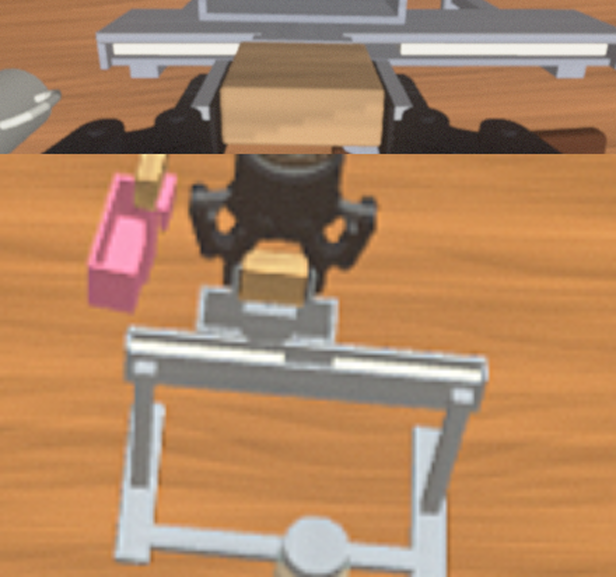

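The crop shows the rail with the strip resuming at wrist column 346, which is the notch's right edge. In the scene view the caddy hovers on the robot's side with the notch, about (308,355), to its right. I'll recompute the remaining offset.

```bash
python3 - <<'E'
from h import *
import pickle;s=pickle.load(open('s5.pkl','rb'));R=s['tool_rot'];p=s['ee_pos'];zt=p[2]
def tx(u,v,z):return (R.T@(onz('wrist',u,v,z,s)-p)*1e3).round(1)
im=np.load('w5.npy').astype(int);g=im.mean(2).round().astype(int)
print('lip front',tx(150,223.4,.203),tx(420,223.6,.203))
print('lip back',tx(150,230.6,.203),tx(420,230.6,.203))
print('strip back',tx(150,238.6,.193),tx(420,238.9,.193))
print(g[235,335:356].tolist(),g[235,60:150].tolist()[:40],g[235,440:500].tolist())
print('notch R',tx(345.5,235,.193))
print('blk',g[222:300,275].tolist());print('rim',g[150:222,255].tolist())
E
```

```text
lip front [ -1.9 -91.6  60.3] [ -2.2 107.1  60.3]
lip back [ -7.5 -92.2  60.3] [ -7.7 107.8  60.3]
strip back [-17.9 -97.6  70.3] [-18.3 114.1  70.3]
[117, 116, 117, 112, 115, 115, 118, 117, 117, 117, 140, 191, 234, 237, 237, 238, 238, 238, 237, 238, 238] [120, 117, 120, 122, 118, 120, 116, 122, 114, 121, 119, 118, 119, 119, 123, 121, 115, 115, 120, 117, 119, 115, 117, 120, 120, 117, 120, 117, 117, 116, 117, 121, 120, 119, 119, 122, 120, 119, 119, 116] [237, 238, 238, 238, 237, 237, 237, 238, 238, 237, 238, 238, 238, 238, 237, 238, 237, 238, 237, 239, 238, 238, 237, 238, 238, 237, 237, 236, 238, 236, 237, 237, 236, 237, 238, 238, 238, 239, 238, 238, 238, 237, 237, 239, 238, 237, 239, 238, 236, 236, 238, 235, 224, 167, 113, 94, 94, 95, 100, 95]
notch R [-15.   55.4  70.3]
blk [115, 119, 115, 119, 116, 118, 137, 151, 140, 119, 109, 110, 109, 111, 116, 117, 119, 114, 111, 114, 116, 113, 109, 106, 110, 111, 110, 113, 105, 107, 105, 98, 104, 102, 110, 107, 106, 107, 108, 109, 122, 139, 152, 162, 164, 163, 165, 164, 165, 166, 167, 164, 159, 164, 160, 161, 159, 157, 156, 154, 153, 151, 154, 151, 151, 154, 157, 162, 169, 173, 176, 174, 177, 177, 178, 171, 177, 178]
rim [117, 114, 119, 116, 117, 126, 152, 173, 177, 175, 173, 176, 175, 176, 175, 179, 180, 184, 188, 185, 186, 188, 184, 182, 179, 182, 181, 180, 171, 174, 176, 174, 177, 179, 172, 171, 174, 177, 180, 181, 180, 178, 174, 148, 125, 114, 117, 113, 113, 114, 114, 120, 116, 118, 117, 115, 115, 117, 110, 117, 147, 169, 175, 176, 172, 147, 126, 113, 119, 115, 115, 117]
```

Lip at -4.5, slot at about -5.3: shift back 0.7 mm. The notch centre is 35 mm along. Now I'll lower gently over the lip.

Request:
carry_out([
  [[0.7,0,1],[0,0,0],0],
  [[0,0,2],[0,0,0],0],
  [[0,0,2],[0,0,0],0],
  [[0,0,2],[0,0,0],0],
  [[0,0,2],[0,0,0],0],
  [[0,0,1],[0,0,0],0],
  [[0,0,1],[0,0,0],0],
  [[0,0,1],[0,0,0],0],
  [[0,0,1],[0,0,0],0],
  [[0,0,0],[0,0,0],0],
])

```text
t: 8.23
ee_pos: [0.5668, 0.1307, 0.2501]
tool_rot: [[-0.998, 0.069, -0.0], [0.069, 0.998, -0.0], [0.0, -0.0, -1.0]]
force: [0.0, -0.1, -3.6]
gripper_width: 0.0491
gripper_force: 64.1
```

Request:
carry_out([
  [[0,0,1],[0,0,0],0],
  [[0,0,1],[0,0,0],0],
  [[0,0,1],[0,0,0],0],
  [[0,0,1],[0,0,0],0],
  [[0,0,1],[0,0,0],0],
  [[0,0,1],[0,0,0],0],
  [[0,0,0],[0,0,0],0],
  [[0,0,0],[0,0,0],0],
])

```text
t: 8.9
ee_pos: [0.5668, 0.1307, 0.2442]
tool_rot: [[-0.998, 0.069, -0.0], [0.069, 0.998, 0.0], [0.0, 0.0, -1.0]]
force: [0.0, -0.1, -3.4]
gripper_width: 0.0488
gripper_force: 64.1
```

Request:
carry_out([
  [[0,0,0.5],[0,0,0],0],
  [[0,0,0.5],[0,0,0],0],
  [[0,0,0.5],[0,0,0],0],
  [[0,0,0],[0,0,0],0],
  [[0,0,0],[0,0,0],0],
])

```text
t: 9.32
ee_pos: [0.5669, 0.1307, 0.2428]
tool_rot: [[-0.998, 0.069, -0.0], [0.069, 0.998, -0.0], [0.0, -0.0, -1.0]]
force: [-0.6, 1.4, -4.1]
gripper_width: 0.049
gripper_force: 64.1
```

Request:
carry_out([
  [[0,0,0.5],[0,0,0],0],
  [[0,0,0.5],[0,0,0],0],
  [[0,0,0],[0,0,0],0],
  [[0,0,0],[0,0,0],0],
])

```text
t: 9.65
ee_pos: [0.5669, 0.1307, 0.2418]
tool_rot: [[-0.998, 0.068, 0.0], [0.068, 0.998, -0.0], [-0.0, -0.0, -1.0]]
force: [0.1, -0.2, -4.4]
gripper_width: 0.0494
gripper_force: 64.3
```

Request:
carry_out([
  [[0,0,0.5],[0,0,0],0],
  [[0,0,0.5],[0,0,0],0],
  [[0,0,0],[0,0,0],0],
  [[0,0,0],[0,0,0],0],
])

```text
t: 9.98
ee_pos: [0.567, 0.1307, 0.2416]
tool_rot: [[-0.998, 0.069, 0.001], [0.069, 0.998, -0.0], [-0.001, -0.0, -1.0]]
force: [-3.0, -0.6, 2.0]
gripper_width: 0.0492
gripper_force: 64.7
```

Contact at TCP z 0.2416 (upward load about 6 N), as expected for the tab on the strip. Ease slightly and slide +y.

Request:
carry_out([
  [[0,1,-0.2],[0,0,0],0],
  [[0,2,0],[0,0,0],0],
  [[0,2,0],[0,0,0],0],
  [[0,2,0],[0,0,0],0],
  [[0,2,0],[0,0,0],0],
  [[0,2,0],[0,0,0],0],
  [[0,1,0],[0,0,0],0],
  [[0,0,0],[0,0,0],0],
])

```text
t: 10.65
ee_pos: [0.5681, 0.143, 0.2415]
tool_rot: [[-0.998, 0.068, 0.001], [0.068, 0.998, 0.0], [-0.001, 0.0, -1.0]]
force: [0.5, -2.4, 3.1]
gripper_width: 0.049
gripper_force: 65.1
```

Request:
carry_out([
  [[0,2,0],[0,0,0],0],
  [[0,2,0],[0,0,0],0],
  [[0,2,0],[0,0,0],0],
  [[0,2,0],[0,0,0],0],
  [[0,2,0],[0,0,0],0],
  [[0,2,0],[0,0,0],0],
  [[0,1,0],[0,0,0],0],
  [[0,0,0],[0,0,0],0],
])

```text
t: 11.32
ee_pos: [0.5687, 0.1567, 0.2412]
tool_rot: [[-0.998, 0.068, 0.001], [0.068, 0.998, 0.002], [-0.001, 0.002, -1.0]]
force: [0.3, -0.2, 4.2]
gripper_width: 0.0493
gripper_force: 65.2
```

Request:
carry_out([
  [[0,1,0],[0,0,0],0],
  [[0,1,0],[0,0,0],0],
  [[0,1,0],[0,0,0],0],
  [[0,1,0],[0,0,0],0],
  [[0,1,0],[0,0,0],0],
  [[0,1,0],[0,0,0],0],
  [[0,1,0],[0,0,0],0],
  [[0,1,0],[0,0,0],0],
  [[0,1,0],[0,0,0],0],
  [[0,0,0],[0,0,0],0],
])

```text
t: 12.15
ee_pos: [0.569, 0.165, 0.2406]
tool_rot: [[-0.998, 0.068, -0.001], [0.068, 0.998, 0.0], [0.001, 0.0, -1.0]]
force: [-0.1, -0.5, -3.1]
gripper_width: 0.0491
gripper_force: 64.2
```

Request:
carry_out([
  [[0,0,0.5],[0,0,0],0],
  [[0,0,0.5],[0,0,0],0],
  [[0,0,0],[0,0,0],0],
  [[0,0,0],[0,0,0],0],
])

```text
t: 12.48
ee_pos: [0.5692, 0.1646, 0.24]
tool_rot: [[-0.998, 0.069, -0.0], [0.069, 0.998, -0.0], [0.0, -0.0, -1.0]]
force: [-0.2, -0.9, -4.5]
gripper_width: 0.0489
gripper_force: 64.2
```

The upward load vanished and it goes below strip level, so the tab has found the notch. Lowering.

Request:
carry_out([
  [[0,0,1],[0,0,0],0],
  [[0,0,1],[0,0,0],0],
  [[0,0,1],[0,0,0],0],
  [[0,0,1],[0,0,0],0],
  [[0,0,0],[0,0,0],0],
  [[0,0,0],[0,0,0],0],
])

```text
t: 12.98
ee_pos: [0.5691, 0.1646, 0.2358]
tool_rot: [[-0.998, 0.069, -0.0], [0.069, 0.998, -0.0], [0.0, -0.0, -1.0]]
force: [0.2, 0.3, -3.7]
gripper_width: 0.0494
gripper_force: 64.2
```

Request:
carry_out([
  [[0,0,1],[0,0,0],0],
  [[0,0,1],[0,0,0],0],
  [[0,0,1],[0,0,0],0],
  [[0,0,1],[0,0,0],0],
  [[0,0,0],[0,0,0],0],
  [[0,0,0],[0,0,0],0],
])

```text
t: 13.48
ee_pos: [0.5691, 0.1647, 0.2318]
tool_rot: [[-0.998, 0.068, -0.0], [0.068, 0.998, 0.0], [0.0, 0.0, -1.0]]
force: [0.1, 0.2, -4.1]
gripper_width: 0.0491
gripper_force: 64.2
```

No contact; nearly 10 mm into the notch. Continuing.

Request:
carry_out([
  [[0,0,1],[0,0,0],0],
  [[0,0,1],[0,0,0],0],
  [[0,0,1],[0,0,0],0],
  [[0,0,1],[0,0,0],0],
  [[0,0,1],[0,0,0],0],
  [[0,0,0],[0,0,0],0],
  [[0,0,0],[0,0,0],0],
])

```text
t: 14.07
ee_pos: [0.5692, 0.1647, 0.2268]
tool_rot: [[-0.998, 0.068, -0.0], [0.068, 0.998, 0.0], [0.0, 0.0, -1.0]]
force: [0.0, 1.4, -4.5]
gripper_width: 0.0491
gripper_force: 64.1
```

Request:
carry_out([
  [[0,0,1],[0,0,0],0],
  [[0,0,1],[0,0,0],0],
  [[0,0,1],[0,0,0],0],
  [[0,0,1],[0,0,0],0],
  [[0,0,0],[0,0,0],0],
  [[0,0,0],[0,0,0],0],
])

```text
t: 14.57
ee_pos: [0.5692, 0.1647, 0.2228]
tool_rot: [[-0.998, 0.068, -0.0], [0.068, 0.998, 0.0], [0.0, 0.0, -1.0]]
force: [1.6, 2.7, -4.0]
gripper_width: 0.0489
gripper_force: 64.2
```

Request:
carry_out([
  [[0,0,0.5],[0,0,0],0],
  [[0,0,0.5],[0,0,0],0],
  [[0,0,0.5],[0,0,0],0],
  [[0,0,0.5],[0,0,0],0],
  [[0,0,0],[0,0,0],0],
  [[0,0,0],[0,0,0],0],
])

```text
t: 15.07
ee_pos: [0.5693, 0.1647, 0.221]
tool_rot: [[-0.998, 0.069, 0.0], [0.069, 0.998, 0.0], [-0.0, 0.0, -1.0]]
force: [1.0, 3.0, -4.1]
gripper_width: 0.049
gripper_force: 64.2
```

Request:
carry_out([
  [[0,0.7,0],[0,0,0],0],
  [[0,0,0.5],[0,0,0],0],
  [[0,0,0.5],[0,0,0],0],
  [[0,0,0.3],[0,0,0],0],
  [[0,0,0],[0,0,0],0],
  [[0,0,0],[0,0,0],0],
])

```text
t: 15.57
ee_pos: [0.5693, 0.165, 0.2198]
tool_rot: [[-0.998, 0.069, -0.0], [0.069, 0.998, -0.001], [0.0, -0.001, -1.0]]
force: [-0.5, -0.3, -2.7]
gripper_width: 0.0491
gripper_force: 64.5
```

Request:
carry_out([
  [[0,0,0.3],[0,0,0],0],
  [[0,0,0.3],[0,0,0],0],
  [[0,0,0],[0,0,0],0],
  [[0,0,0],[0,0,0],0],
])

```text
t: 15.9
ee_pos: [0.5694, 0.1651, 0.2197]
tool_rot: [[-0.998, 0.069, 0.0], [0.069, 0.998, -0.001], [-0.0, -0.0, -1.0]]
force: [-3.5, -1.4, 2.9]
gripper_width: 0.0492
gripper_force: 64.8
```

Contact at z 0.2197, exactly 22 mm below the strip contact, so it is seated. Release and rise.

Request:
carry_out([
  [[0,0,-0.2],[0,0,0],0],
  [[0,0,0],[0,0,0],75],
  [[0,0,0],[0,0,0],85],
  [[0,0,0],[0,0,0],100],
  [[0,0,0],[0,0,0],100],
  [[0,0,0],[0,0,0],100],
  [[0,0,0],[0,0,0],100],
  [[0,0,-5],[0,0,0],100],
  [[0,0,-10],[0,0,0],100],
  [[0,0,-20],[0,0,0],100],
  [[0,0,-25],[0,0,0],100],
  [[0,0,-25],[0,0,0],100],
  [[0,0,-25],[0,0,0],100],
  [[0,0,0],[0,0,0],100],
  [[0,0,0],[0,0,0],100],
  [[0,0,0],[0,0,0],100],
])

```text
t: 17.23
ee_pos: [0.5691, 0.1653, 0.3292]
tool_rot: [[-0.998, 0.069, -0.0], [0.069, 0.998, -0.0], [0.0, -0.0, -1.0]]
force: [-0.3, -0.5, -0.7]
gripper_width: 0.0857
gripper_force: 0.0
```

```bash
python3 - <<'E'
from h import *
s=env.get_obs();im=env.grab_frame('wrist');sc=env.grab_frame('scene')
print(s['ee_pos'],s['force'])
b=cv2.resize(sc[130:280,250:430],None,fx=350/150,fy=350/150)[:350]
save('fin.png',np.hstack([im[0:350,130:430],b]),s=1.1)
g=im.astype(int)
m=((g[:,:,1]>120)&(g[:,:,0]-g[:,:,2]>45)).astype(np.uint8)
E
```

```text
[0.56911685 0.16532638 0.32919217] [-0.25669415 -0.50502624 -0.71664793]
```

View pics/fin.png

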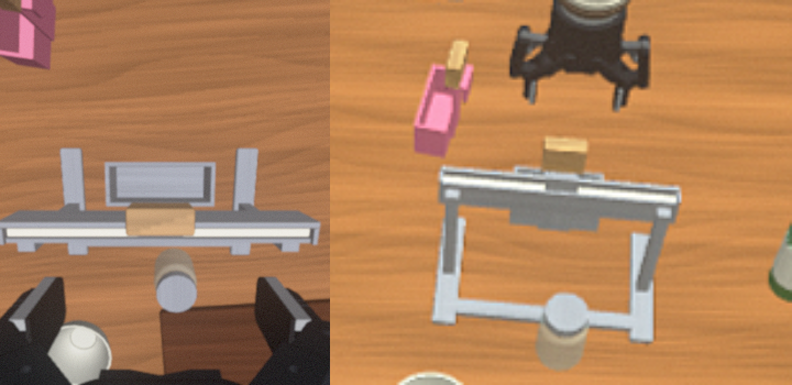

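The caddy hangs on the rail with its block at (160,220) in the wrist half and (565,155) in the scene half. The box is on the robot's side, the tab is in the notch, the gripper is clear, and the jar and the rest of the view are undisturbed. Handing in.

```bash
python3 -c "
from rig import env
print(env.job_done())"
```

```text
the job is handed in; nothing more can be done
None
```

The caddy hangs fully seated on the lip with its tab in the notch; the gripper is open and clear, and I handed the job in after about 17 s of robot time.

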